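# Close the leak-test chamber and throw its clamp lever into the marked notch

## Robot

A 6-joint arm with a two-finger parallel gripper is mounted at the origin on the work surface. World frame = base frame: x ahead of the robot, y to its left, z up, the work surface at z = 0. Lengths are in mm, angles in degrees, forces in N, time in s.
With the tool pointing down it reaches from about 350 to 850 mm from the base axis. Payload 8.1 kg.
Tool frame: the origin (TCP) lies midway between the tips of the shut fingers; the grasp point (between the pads) lies 19 mm behind it; z points along the fingers, y is the line along which they close (so a half turn about z gives the same grasp; the last joint's range is limited). The gripper opens to 85 mm and grips with 20 to 120 N. Pads are 22 mm wide; open, the fingers measure 114 mm over their backs; the gripper's body (76 mm by 85 mm) begins 54 mm behind the grasp point. The pads swing forward as they close: fully open they stand 13 mm farther back than shut.
Start: joints at [66.383, 7.471, 85.268, -0, 87.261, -4.893], TCP at [192.587, 568.257, 231.292] pointing down, gripper open.
Joint ranges: [-169.43, 169.43], [-51.17, 129.36], [1.28, 143.12], [-76.62, 256.62], [0, 156.53], [-152.29, 152.29]. Speed limits (degrees/s): [136.94, 136.94, 159.86, 180, 180, 180].

## Interface

Orientations are given as [roll, pitch, yaw] about the fixed x, y, z axes, in that order (R = Rz(yaw) Ry(pitch) Rx(roll)).
In Python, from bench import r gives the robot as it stands. The module is installed in compiled form; this text tells all that it offers.
- The arm moves only by the tool jog_arm, never from a script. Its argument "rows" is a list of rows, each a list of 2 entries, a list of its own where there are three numbers: the shift along the tool's x, y, z in mm, then the turn, a rotation vector about the tool's x, y, z in rad. A call has 1 to 10 rows; each row is the pose to reach, as a shift and turn from the pose commanded when the call began, along the tool's axes at that moment; what a row does not reach only later rows make up. A row lasts 1/10 s, in which the tool goes at most 50 mm and 8.59 degrees, less where a joint would pass 70% of its speed; a pose out of reach is approached as far as the arm can. A call with a gripper value outside its range is refused whole. "grip" is the finger opening in mm, from 0 to 85.4, set as the call begins (left out, the last holds). The fingers move at their own pace and stop on an object; "force" is the grip in N (left out, the last holds). Time passes only in rows, so rows that repeat a pose let the fingers close. It gives the time, the measured TCP pose, the force, the opening and the grip force at its end, in the units of the state.
- r.sense(): the state, without advancing time (a new reading comes with each control period).
- r.snapshot(name): name is "scene" or "top" or "wrist"; returns (picture, depth): 400x640x3 uint8, blue, green, red; 400x640 float32, mm along the optical axis (not along the pixel's ray), 0 where there is no reading.
- r.camera_params(name): a dict with "fx", "fy", "cx", "cy" (pixels), "pose" (4x4, takes a point from camera to world coordinates); the wrist camera has in their place "tool_from_camera" (4x4, takes a point from camera to tool coordinates, whose origin is the TCP and whose axes are the flange's). Camera axes: x right, y down, z forward; pixel columns grow to the right and rows downward; lengths in mm; the calibration is good to about 2 mm. A picture is of the moment at which its call begins: read the wrist's pose just before it. camera_params takes no time and is no camera call.
- r.hand_in(): hands the job in; it is judged then, once.
The state is a dict: "time": time; "joint_pos": joint angles; "qd": joint speeds; "joint_efforts": joint torques, N m; "tool_pos": TCP position; "tcp_rot": TCP orientation; "ft_force": force on the tool from outside, world axes, zero at the start; "wrist_torque": the same for the moment, N m; "finger_gap": finger opening in mm; "grip_force": force on a finger pad.
Only numpy, scipy, OpenCV 4.12 (cv2) and the standard library are available. Lean on these libraries where they do the work, as an engineer would, in place of code of your own. Each camera call takes 0.05 s, during which the arm holds its last target. There are 200 camera calls.

## Task

The valve is already loaded in the bench test fixture. First shut the chamber's lid fully, then throw the clamp lever into the detent notch marked by the upright pointed pin, without letting it run on past that notch, so that it rests there by itself. Leave the other things on the bench where they are.

Things in the scene. Friction and masses are not known exactly. Their poses are not given: they have to be found in the camera images.
- fixture: Blue-painted base plate of the test fixture, fixed to the bench, 225 x 395 x 12 mm. Frame: origin on the bench under the plate's middle (within 15 mm); at yaw 0 x points away from the robot, y left, z up. Fixture coordinates below are in this frame, in mm. It carries the chamber (left) and the clamp lever (right, hub at (40, -20)).
- chamber: Aluminium open box, 150 (x) x 140 (y) x 60 mm high, fixed on the plate with its centre at fixture (0, 115), rim at z = 72; origin: centre of its underside. A loose valve body lies in it, below the rim.
- lid (a joint): Angle of the chamber's aluminium lid (150 x 140 x 8 mm, about 0.25 kg), hinged along y on the far (+x) rim. 0 = shut flat on the rim, grows as it opens, 1.57 = upright. It starts part open, leaning over the chamber; its stiff hinge (0.28 N m) keeps it wherever it is left, so it must be pushed all the way down.
- lid_handle (a point): Middle of the black bar handle (70 mm long along y, about 10 mm thick) on the lid's outer face, 35 mm off that face, 30 mm from the lid's free edge; so 120 mm from the hinge along the lid and 43 mm off the lid's underside. With the lid shut it is at fixture (-45, 115, 115).
- lid_hinge (a point): Point on the lid's hinge axis, middle of its length, at fixture (75, 115, 72).
- lever (a joint): Angle of the clamp lever about its upright hub: 0 = pointing to the fixture's -x, grows anticlockwise seen from above, 1.57 = to its -y; range -0.05 to 1.55. Starts in a free run (0 to 0.25) with light friction. Sprung notches at 0.60, 0.90, 1.20, humps at 0.45, 0.75, 1.05, 1.35: crossing one takes about 4 N at the knob, then it snaps into the next notch and stays centred there.
- lever_knob (a point): Centre of the top of the lever's upright black round knob, 20 mm in diameter, 115 mm from the hub axis. The knob rises from z = 56 to z = 111 mm; nothing on the lever is higher.
- lever_hub (a point): Point on the lever's upright axis of rotation, at the hub's top, fixture (40, -20, 62).
- lever_pointer (a point): Tip of the thin steel pointer that continues the lever beyond its knob, 158 mm from the hub axis, z = 52 mm. It passes some 8 mm above the index pin.
- index_pin: Marks the notch to use: steel pin, 20 mm diameter, 30 mm high, pointed top, standing on the plate in one of three places 158 mm from the hub axis, right under the pointer's tip when the lever is at 0.60, 0.90 or 1.20. The other two places have flat plugs, 12 mm wide, 2 mm high. Origin: centre of its foot. Its x axis points along the way the pointer travels there (within 0.3 rad).
- bin: Bystander: blue open bin, 150 x 100 x 75 mm.
- carton: Bystander: open cardboard box, 120 x 160 x 90 mm.
- spray: Bystander: plain metal can, 54 mm diameter, 150 mm high, standing left of the fixture, towards the robot.

How it is judged (in metres and radians):
On the way, in this order (a step that is already met when the one before it is completed fails the run):
1. the lid is shut (value of joint lid below 0.04 rad), for 0.2 s.
2. the lever sits in the notch marked by the pin (horizontal distance between lever_pointer and index_pin below 0.008 m), for 0.3 s.
At the end, for the whole second after the job is handed in: The lid is shut (within 0.04 rad) and the lever rests, untouched, in the marked notch: its pointer tip within 8 mm, horizontally, of the index pin's axis (value of joint lid below 0.04 rad and horizontal distance between lever_pointer and index_pin below 0.008 m and velocity of joint lever between -0.05 and 0.05 rad/s).
It fails at once if the lever is thrown out of its release run while the lid is not yet shut (value of joint lever above 0.45 rad and value of joint lid above 0.1 rad).
It fails at once if the lever runs on past the hump behind the marked notch (pointer more than 28 mm beyond the pin) (x of lever_pointer in the frame of index_pin above 0.028 m).
It fails at once if a bystander is shifted by more than 30 mm (distance of any of bin, carton, spray from where it was at the start of the episode above 0.03 m).
It also fails if it takes over 48 s, if anything falls off the work surface, if the arm or the gripper's body presses on something with over 40 N, if the wrist force passes 120 N, or if a joint passes its speed limit or range.

## Working session

There is one attempt and no reset: what is moved stays moved. The work goes in short steps, Python scripts to look and compute and a tool call to move; the robot and the scene stay as the last step left them, time stands still between calls to the robot, and variables do not carry over. Pictures are saved under pics/ and viewed, at most 11 in all, crops included, and the job is handed in when it is done.

Besides the shell and the picture viewer there is one more tool, called after "Call:" as name(argument=value, ...), one argument or row to a line, values as JSON. jog_arm: Moves the arm, as the interface text tells. Its arguments: {"type":"object","properties":{"rows":{"type":"array"},"grip":{"type":"number"},"force":{"type":"number"}},"required":["rows"]}

```bash
mkdir -p pics
python3 - <<'E'
from bench import r
import cv2,numpy as np
s=r.sense();print(s)
for n in("scene","top"):
    p,d=r.snapshot(n);cv2.imwrite(f"pics/{n}0.png",p);np.save(f"{n}0.npy",d);print(n,r.camera_params(n))
print(r.camera_params("wrist"))
E
```

```text
{'time': 0.0, 'joint_pos': array([ 6.63821110e+01,  7.51578860e+00,  8.53298460e+01, -3.27625238e-05,
        8.72610093e+01, -4.89239048e+00]), 'qd': array([-0.07530325, -0.01812578, -0.07301673,  0.07513903, -0.00585778,
       -0.02357996]), 'joint_efforts': array([ 5.15044976e-04, -5.69403970e+01, -5.00550842e+01,  1.80330726e-04,
        1.47179340e-02, -1.15523703e-04]), 'tool_pos': array([192.371561  , 567.7431997 , 230.23190263]), 'tcp_rot': array([-1.79893742e+02, -9.06246609e-03,  1.61274495e+02]), 'ft_force': array([-0.12405651, -0.41849295,  0.24827304]), 'wrist_torque': array([-1.85372318e-02,  8.13729764e-05,  1.67143717e-02]), 'grip_force': 0.0, 'finger_gap': 85.25321763514211}
scene {'fx': 369.5546682655607, 'fy': 369.5546682655607, 'cx': 328.40036737856826, 'cy': 198.5060640764943, 'pose': array([[ 7.13594116e-02,  7.86214779e-01, -6.13819318e-01,
         1.11114141e+03],
       [ 9.97449284e-01, -5.52221875e-02,  4.52264913e-02,
        -5.39562229e+01],
       [ 1.66129042e-03, -6.15480975e-01, -7.88149992e-01,
         8.69719803e+02],
       [ 0.00000000e+00,  0
[... 282 characters left out ...]
1,  9.37264442e-03,  2.61385657e-02,
        -2.77392427e+01],
       [-2.73215501e-02, -1.63827789e-01, -9.86110536e-01,
         1.41231890e+03],
       [ 0.00000000e+00,  0.00000000e+00,  0.00000000e+00,
         1.00000000e+00]])}
{'fx': 354.17538773805165, 'fy': 354.17538773805165, 'cx': 317.0684638399243, 'cy': 197.03518087587693, 'tool_from_camera': array([[ 9.62390415e-04, -9.57776219e-01, -2.87513111e-01,
         7.32438947e+01],
       [ 9.99999275e-01,  1.12971576e-03, -4.16068582e-04,
        -7.83481222e-01],
       [ 7.23308686e-04, -2.87512502e-01,  9.57776612e-01,
        -1.42787160e+02],
       [ 0.00000000e+00,  0.00000000e+00,  0.00000000e+00,
         1.00000000e+00]])}
```

View pics/scene0.png

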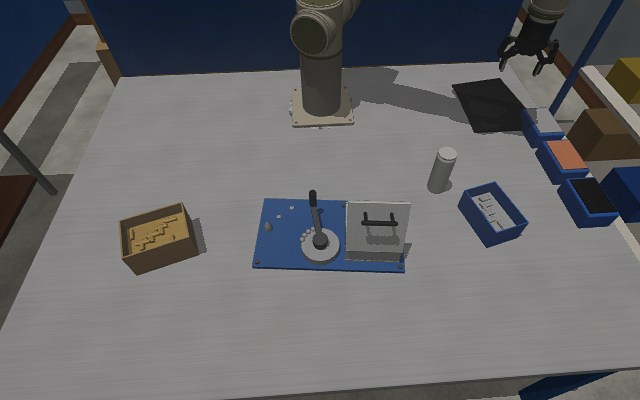

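View pics/top0.png

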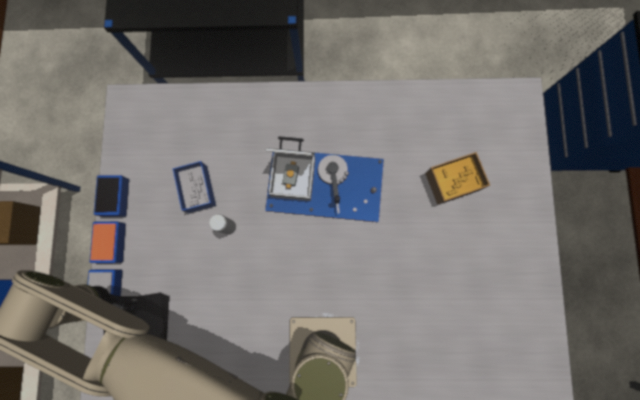

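Both views show the plate at the centre. The lid is nearly upright, with its handle at scene (379,222) and top (291,140). The lever is in its free run, with the knob at scene (313,195). The pointed pin is at scene (268,226) and top (374,189), the farthest place, so the notch is probably 1.20. The flat plugs are at scene (278,216) and (292,208).

```bash
cat > h.py <<'E'
import cv2,numpy as np
def ray(c,uv):
    u,v=uv;d=c["pose"][:3,:3]@np.array([(u-c["cx"])/c["fx"],(v-c["cy"])/c["fy"],1]);return c["pose"][:3,3],d
def plane(c,uv,z):
    o,d=ray(c,uv);return o+d*(z-o[2])/d[2]
def tri(c1,p1,c2,p2):
    o1,d1=ray(c1,p1);o2,d2=ray(c2,p2)
    t=np.linalg.lstsq(np.c_[d1,-d2],o2-o1,rcond=None)[0];a=o1+d1*t[0];b=o2+d2*t[1]
    return (a+b)/2,np.linalg.norm(a-b)
def pt(c,d,uv):
    z=d[int(round(uv[1])),int(round(uv[0]))];o,k=ray(c,uv);return o+k*z
E
python3 - <<'E'
from bench import r
import cv2,numpy as np
from h import *
np.set_printoptions(precision=1,suppress=True)
for n,(x0,y0,x1,y1) in(("scene",(240,180,420,285)),("top",(255,130,395,230))):
    im=cv2.imread(f"pics/{n}0.png");d=np.load(n+"0.npy");c=r.camera_params(n)
    b,g,rr=[im[...,i].astype(int) for i in range(3)]
    roi=np.zeros(b.shape,bool);roi[y0:y1,x0:x1]=1
    blue=((b-rr>50)&roi).astype(np.uint8)
    h=cv2.convexHull(np.vstack(cv2.findContours(blue,0,2)[0]))
    q=cv2.approxPolyDP(h,5,True)[:,0];print(n,"hull");
    for p in q:print(p,plane(c,p,12))
    rc=cv2.minAreaRect(np.float32([plane(c,p,12)[:2] for p in h[:,0]]));print(rc)
    dark=((im.max(2)<60)&roi).astype(np.uint8)
    k,l,st,ce=cv2.connectedComponentsWithStats(dark)
    for i in range(1,k):
        if st[i,4]>8:print("dark",st[i],ce[i],pt(c,d,ce[i]))
    cv2.imwrite(f"pics/{n}c.png",cv2.resize(im[y0:y1,x0:x1],None,fx=4,fy=4,interpolation=2))
E
```

```text
scene hull
[404 271] [691.  171.1  12. ]
[252 266] [ 649.4 -216.8   12. ]
[264 199] [ 431.7 -193.8   12. ]
[346 201] [456.  46.  12.]
((561.5152587890625, -11.222869873046875), (392.4217834472656, 227.3212127685547), 83.85237121582031)
dark [309 190   8  17 108] [312.3 198.1] [502.5 -52.1  94.1]
dark [361 212  37  14 229] [379.1 221.3] [664.1  89.9 205. ]
dark [313 240  15  10  66] [320.1 245.7] [627.  -39.2  54.9]
dark [331 251   8   8  12] [335.1 254.8] [642.1  -1.7  30.2]
dark [253 267  73   4  84] [290.1 268.3] [ 660.3 -119.4    7.3]
dark [327 269  29   3  33] [342.5 270.1] [676.2  14.9   9.5]
dark [357 270  47   3  50] [380.2 271.3] [685.1 111.3   6.8]
top hull
[267 199] [506.9 189.6  12. ]
[316 153] [670.3  18.2  12. ]
[382 160] [ 641.9 -213.8   12. ]
[377 221] [ 426.8 -190.2   12. ]
[267 210] [468.2 189.   12. ]
((557.0433349609375, -11.147109985351562), (390.04400634765625, 221.4656219482422), 83.77714538574219)
dark [292 139  10   3  14] [297.3 139.4] [660.4  69.4 202.1]
dark [335 196   4   7  21] [336.2 199.1] [488.2 -49.6 108.7]
```

View pics/scenec.png

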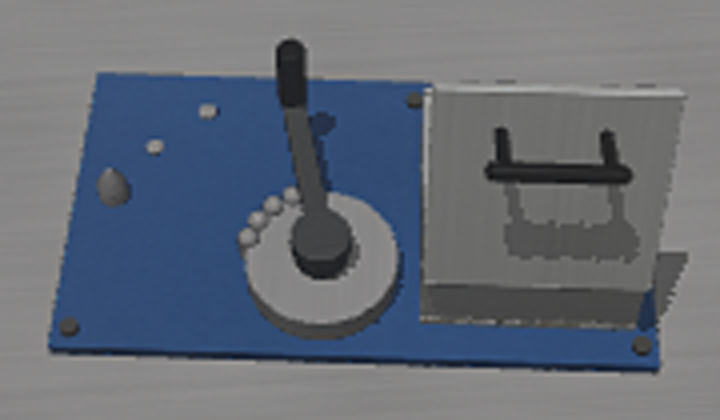

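View pics/topc.png

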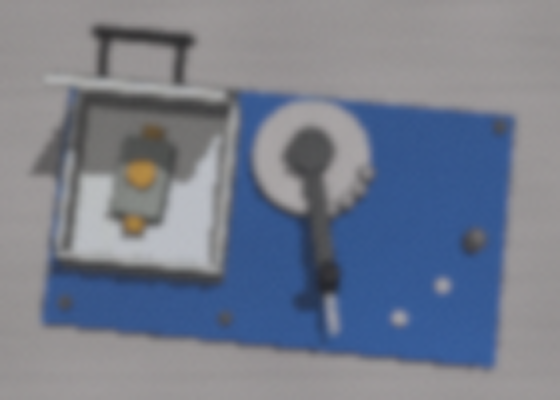

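Run:
```python
from bench import r
from h import *
np.set_printoptions(precision=1,suppress=True)
S,T=r.camera_params("scene"),r.camera_params("top")
P={"handle":((379.6,223),(291,138.8)),"knobtop":((312.8,191.5),(336.7,197)),"pin":((267.8,222.5),(373.5,189.5)),"plugA":((278.7,216.7),(365.6,201.2)),"plugB":((292,207.7),(355,209.5)),
"hub":((320.5,240),(332,167.5)),"lidTR":((346.5,201.5),(314,153)),"lidedgeL":((411,203),(266.5,149.7)),"lidedgeR":((347.5,202),(314,153.5))}
yaw=np.radians(-6.2);R=np.array([[np.cos(yaw),-np.sin(yaw)],[np.sin(yaw),np.cos(yaw)]])
W={}
for k,(a,b) in P.items():
    w,e=tri(S,a,T,b);W[k]=w;print(k,w,"gap %.1f"%e,"fix",R.T@(w[:2]-[559,-11.2]))
hub=W["hub"][:2]
for k in("knobtop","pin","plugA","plugB"):
    d=R.T@(W[k][:2]-hub);print(k,"ang",np.arctan2(-d[1],-d[0]),np.hypot(*d))
for k,f in(("hub",(40,-20)),("knob0",(-75,-20)),("hinge",(75,115)),("hshut",(-45,115))):print(k,R@np.array(f)+[559,-11.2])
```

```text
handle [664.1  90.4 198.4] gap 2.4 fix [ 93.5 112.4]
knobtop [494.7 -50.6 112. ] gap 1.4 fix [-59.7 -46.1]
pin [ 532.4 -177.7   35.2] gap 1.8 fix [  -8.5 -168.4]
plugA [ 496.3 -151.7    9. ] gap 2.8 fix [ -47.1 -146.4]
plugB [ 467.6 -114.     9.7] gap 3.6 fix [ -79.8 -112.1]
hub [607.5 -37.3  50.5] gap 0.6 fix [ 51.  -20.7]
lidTR [613.   20.4 215.7] gap 5.7 fix [50.3 37.2]
lidedgeL [626.  164.4 213.9] gap 4.3 fix [ 47.6 181.8]
lidedgeR [612.4  21.7 212.9] gap 8.0 fix [49.5 38.4]
knobtop ang 0.2252999274548578 113.59376845022291
pin ang 1.1876782527493484 159.19701260527674
plugA ang 0.9077959732374601 159.48744357307066
plugB ang 0.6093772367564989 159.55831224983513
hub [596.6 -35.4]
knob0 [482.3 -23. ]
hinge [646.  95.]
hshut [526.7 108. ]
```

Call:
jog_arm(
  rows=[
    [[-20,-10,-50],[0,0,0]],
    [[-60,-30,-60],[0,0,-0.1]],
    [[-633,-292,-60],[0,0,-0.218]],
    [[-633,-292,-60],[0,0,-0.218]],
    [[-633,-292,-60],[0,0,-0.218]],
    [[-633,-292,-60],[0,0,-0.218]],
    [[-633,-292,-60],[0,0,-0.218]],
    [[-633,-292,-60],[0,0,-0.218]],
    [[-633,-292,-60],[0,0,-0.218]],
    [[-633,-292,-60],[0,0,-0.218]],
  ],
  grip=0,
  force=60,
)

```text
time: 1.1
tool_pos: [531.9, 244.5, 290.9]
tcp_rot: [-180.0, -0.0, 173.8]
ft_force: [0.4, 1.0, 0.2]
finger_gap: -0.2
grip_force: 0.0
```

Call:
jog_arm(
  rows=[
    [[-182,-138,0],[0,0,0]],
    [[-182,-138,0],[0,0,0]],
    [[-182,-138,0],[0,0,0]],
    [[-182,-138,0],[0,0,0]],
    [[-182,-138,0],[0,0,0]],
    [[-182,-138,0],[0,0,0]],
    [[-182,-138,0],[0,0,0]],
  ],
)

```text
time: 1.8
tool_pos: [696.8, 88.7, 290.0]
tcp_rot: [-180.0, -0.1, 173.7]
ft_force: [0.4, 0.8, -0.6]
finger_gap: 0.0
grip_force: 0.0
```

Run:
```python
from bench import r
import cv2
print(r.sense()["tool_pos"],r.sense()["ft_force"])
p,d=r.snapshot("scene");cv2.imwrite("pics/s1.png",cv2.resize(p[80:300,220:460],None,fx=3,fy=2.7))
p,d=r.snapshot("wrist");cv2.imwrite("pics/w1.png",p)
```

```text
[696.77226263  88.68973626 289.96426032] [ 0.40032029  0.79100809 -0.57008489]
```

View pics/w1.png

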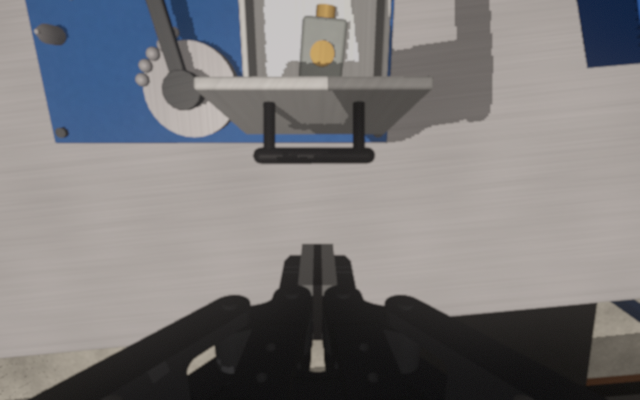

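Call:
jog_arm(
  rows=[
    [[0,0,40],[0,0,0]],
    [[0,0,80],[0,0,0]],
    [[0,0,105],[0,0,0]],
    [[5,0,105],[0,0,0]],
    [[13,0,105],[0,0,0]],
    [[21,0,105],[0,0,0]],
    [[29,0,106],[0,0,0]],
    [[37,0,106],[0,0,0]],
    [[43,0,106],[0,0,0]],
    [[48,0,106],[0,0,0]],
  ],
)

```text
time: 2.9
tool_pos: [648.8, 94.7, 186.1]
tcp_rot: [180.0, 0.1, 173.8]
ft_force: [1.2, 0.2, 0.6]
finger_gap: -0.1
grip_force: 0.8
```

Call:
jog_arm(
  rows=[
    [[8,0,2],[0,0,0]],
    [[16,0,5],[0,0,0]],
    [[24,0,8],[0,0,0]],
    [[31,0,11],[0,0,0]],
    [[38,0,15],[0,0,0]],
    [[45,0,19],[0,0,0]],
    [[52,0,24],[0,0,0]],
    [[59,0,29],[0,0,0]],
    [[67,0,35],[0,0,0]],
    [[75,0,44],[0,0,0]],
  ],
)

```text
time: 3.9
tool_pos: [574.5, 102.6, 140.9]
tcp_rot: [180.0, 0.1, 173.8]
ft_force: [4.0, -1.7, -3.1]
finger_gap: 0.3
grip_force: 2.3
```

Run:
```python
from bench import r
import cv2
from h import *
p,d=r.snapshot("scene");cv2.imwrite("pics/s2.png",cv2.resize(p[80:300,220:460],None,fx=3,fy=2.7))
```

```text
(no output)
```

View pics/s2.png

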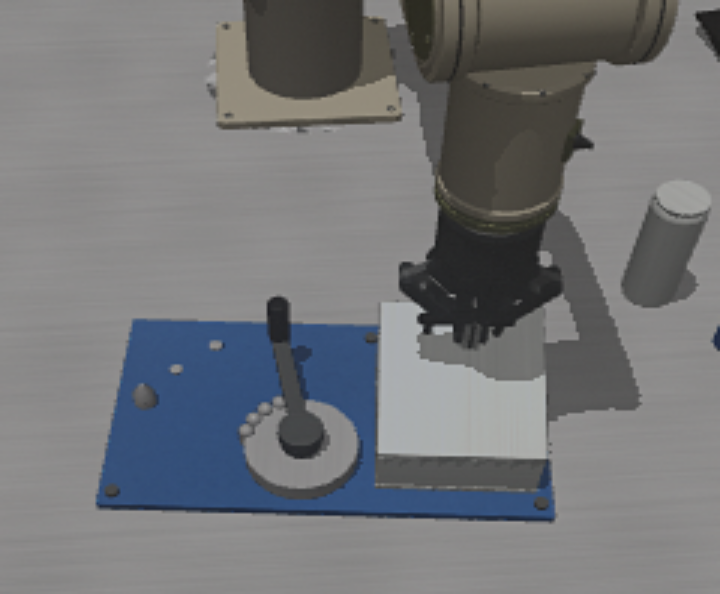

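Call:
jog_arm(
  rows=[
    [[-4,0,-10],[0,0,0]],
    [[-4,0,-45],[0,0,0]],
    [[24,0,-45],[0,0,0]],
    [[24,0,-25],[0,0,0]],
    [[25,0,-15],[0,0,0]],
    [[28,0,-7],[0,0,0]],
    [[31,0,1],[0,0,0]],
    [[34,0,8],[0,0,0]],
    [[36,0,14],[0,0,0]],
    [[38,0,18],[0,0,0]],
  ],
)

```text
time: 4.95
tool_pos: [536.7, 106.8, 122.6]
tcp_rot: [-180.0, -0.0, 173.8]
ft_force: [0.6, 0.3, -0.3]
finger_gap: -0.0
grip_force: 0.3
```

Call:
jog_arm(
  rows=[
    [[0,0,2],[0,0,0]],
    [[0,0,3],[0,0,0]],
    [[0,0,4],[0,0,0]],
    [[0,0,5],[0,0,0]],
    [[0,0,5],[0,0,0]],
    [[0,0,5],[0,0,0]],
  ],
)

```text
time: 5.55
tool_pos: [536.6, 106.9, 120.5]
tcp_rot: [-180.0, -0.0, 173.8]
ft_force: [-12.6, -1.1, 18.7]
finger_gap: -0.0
grip_force: 9.3
```

Call:
jog_arm(
  rows=[
    [[0,0,-30],[0,0,0]],
    [[0,0,-70],[0,0,0]],
    [[0,-40,-85],[0,0,-0.1]],
    [[10,-80,-85],[0,0,-0.22]],
    [[25,-120,-85],[0,0,-0.22]],
    [[25,-161,-85],[0,0,-0.22]],
    [[25,-161,-85],[0,0,-0.22]],
    [[25,-161,-85],[0,0,-0.22]],
  ],
  grip=50,
)

```text
time: 6.35
tool_pos: [494.7, -51.3, 203.6]
tcp_rot: [-180.0, 0.1, -173.8]
ft_force: [-0.2, -0.2, -1.0]
finger_gap: 49.7
grip_force: 0.0
```

Run:
```python
from bench import r
import cv2,numpy as np
from h import *
from scipy.spatial.transform import Rotation as Ro
np.set_printoptions(precision=1,suppress=True)
s=r.sense();print(s["tool_pos"],s["tcp_rot"])
p,d=r.snapshot("wrist");cv2.imwrite("pics/w3.png",p);np.save("w3.npy",d)
p,d=r.snapshot("scene");c=r.camera_params("scene")
for uv in((379,250),(360,210),(395,210),(400,230),(365,240)):print(uv,pt(c,d,uv))
```

```text
[494.7 -51.3 203.6] [-180.     0.1 -173.8]
(379, 250) [658.2 105.5  69.4]
(360, 210) [541.1  71.9  80.8]
(395, 210) [547.8 164.2  81.2]
(400, 230) [610.9 165.4  81.1]
(365, 240) [634.6  72.7  81.9]
```

View pics/w3.png

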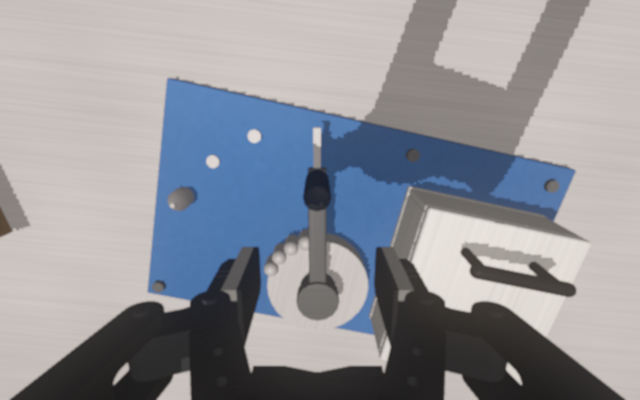

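Wrist view: the knob top is at about (318,193), the hub at (318,299), and the plugs at (213,161) and (254,136). The pin is at (182,198). The lid looks flat.

Run:
```python
from bench import r
from h import *
from scipy.spatial.transform import Rotation as Ro
np.set_printoptions(precision=3,suppress=True)
c=r.camera_params("wrist");s=r.sense()
M=np.eye(4);M[:3,:3]=Ro.from_euler("xyz",s["tcp_rot"],degrees=True).as_matrix();M[:3,3]=s["tool_pos"]
c["pose"]=M@c["tool_from_camera"]
W={k:plane(c,uv,z)[:2] for k,uv,z in(("hub",(318,299),62),("knob",(318,193),111),("pA",(213,161.5),14),("pB",(254.3,136.3),14),("ptr",(317,128),52),("cornR",(151,291),12),("cornN",(169,79),12),("cornL",(574,170),12))}
yaw=np.radians(-6.2)
for k,w in W.items():
    d=w-W["hub"];print(k,w,np.hypot(*d),(np.arctan2(-d[1],-d[0])-yaw+np.pi)%(2*np.pi)-np.pi)
e=W["cornL"]-W["cornN"];print("yaw",np.degrees(np.arctan2(-e[0],e[1])))
hub=W["hub"]
for h in(hub,np.array([606.3,-38.5])):
  for a in(.2,.6,.9,1.05,1.2):print(a,h-115*np.array([np.cos(a+yaw),np.sin(a+yaw)]))
```

```text
hub [603.428 -37.574] 0.0 -3.0333822399661448
knob [488.92  -50.691] 115.25691198014059 0.22226617857313924
pA [ 496.884 -150.031] 154.91366469771475 0.9206041546825219
pB [ 468.705 -112.476] 154.1440824092412 0.6156270373097481
ptr [450.818 -55.71 ] 153.68314253542147 0.22649844978935896
cornR [ 645.753 -212.591] 180.06277407032474 1.9162850274631662
cornN [ 426.627 -191.848] 234.64607286483852 0.8256734503186633
cornL [466.668 195.084] 269.87569480703246 -0.9311724979290297
yaw -5.907997886635004
0.2 [488.912 -48.115]
0.6 [502.056 -91.877]
0.9 [ 522.632 -119.409]
1.05 [ 535.768 -130.564]
1.2 [ 550.424 -139.631]
0.2 [491.784 -49.041]
0.6 [504.929 -92.803]
0.9 [ 525.504 -120.335]
1.05 [ 538.641 -131.49 ]
1.2 [ 553.297 -140.557]
```

Call:
jog_arm(
  rows=[
    [[2,0,40],[0,0,0]],
    [[2,0,80],[0,0,0]],
    [[2,0,110],[0,0,0]],
    [[2,0,130],[0,0,0]],
    [[2,0,130],[0,0,0]],
  ],
)

```text
time: 6.95
tool_pos: [489.9, -48.8, 69.7]
tcp_rot: [179.9, -0.4, -173.5]
ft_force: [-1.6, 0.5, 1.0]
finger_gap: 49.5
grip_force: 0.0
```

Call:
jog_arm(
  rows=[
    [[0,0,0],[0,0,0]],
    [[0,0,0],[0,0,0]],
    [[0,0,0],[0,0,0]],
    [[0,0,0],[0,0,0]],
    [[0,0,0],[0,0,0]],
    [[0,0,0],[0,0,0]],
    [[0,0,0],[0,0,0]],
  ],
  grip=10,
  force=25,
)

```text
time: 7.65
tool_pos: [494.0, -50.9, 75.1]
tcp_rot: [-180.0, 0.2, -173.6]
ft_force: [-0.9, 0.7, 6.8]
finger_gap: 19.6
grip_force: 25.1
```

Call:
jog_arm(
  rows=[
    [[-0.1,-5.7,0],[0,0,-0.05]],
    [[-0.6,-11.5,0],[0,0,-0.1]],
    [[-1.3,-17.2,0],[0,0,-0.15]],
    [[-2.3,-22.8,0],[0,0,-0.2]],
    [[-3.6,-28.5,0],[0,0,-0.25]],
    [[-5.1,-34,0],[0,0,-0.3]],
    [[-6.9,-39.4,0],[0,0,-0.35]],
    [[-8.1,-42.7,0],[0,0,-0.38]],
    [[-8.1,-42.7,0],[0,0,-0.38]],
  ],
)

```text
time: 8.55
tool_pos: [506.9, -92.9, 75.1]
tcp_rot: [-179.9, 0.2, -151.8]
ft_force: [-0.0, 0.9, 6.1]
finger_gap: 19.2
grip_force: 25.1
```

Call:
jog_arm(
  rows=[
    [[-0.1,-5.7,0],[0,0,-0.05]],
    [[-0.6,-11.5,0],[0,0,-0.1]],
    [[-1.3,-17.2,0],[0,0,-0.15]],
    [[-2.3,-22.8,0],[0,0,-0.2]],
    [[-3.6,-28.5,0],[0,0,-0.25]],
    [[-5.1,-34,0],[0,0,-0.3]],
    [[-5.1,-34,0],[0,0,-0.3]],
  ],
)

```text
time: 9.25
tool_pos: [527.1, -119.0, 74.9]
tcp_rot: [-179.6, -0.6, -135.2]
ft_force: [-9.1, -14.8, 9.7]
finger_gap: 19.4
grip_force: 26.0
```

Call:
jog_arm(
  rows=[
    [[-0.1,-5.7,0],[0,0,-0.05]],
    [[-0.6,-11.5,0],[0,0,-0.1]],
    [[-1.3,-17.2,0],[0,0,-0.15]],
    [[-2.3,-22.8,0],[0,0,-0.2]],
    [[-3.6,-28.5,0],[0,0,-0.25]],
    [[-5.1,-34,0],[0,0,-0.3]],
    [[-5.1,-34,0],[0,0,-0.3]],
  ],
)

```text
time: 9.95
tool_pos: [563.4, -61.3, 63.6]
tcp_rot: [-177.2, -5.1, -123.3]
ft_force: [-0.8, -0.5, -0.2]
finger_gap: 10.0
grip_force: 0.0
```

Run:
```python
from bench import r
import cv2
s=r.sense();print({k:s[k].round(1) for k in("joint_pos","tool_pos","tcp_rot","ft_force","qd")},s["finger_gap"])
p,d=r.snapshot("scene");cv2.imwrite("pics/s4.png",cv2.resize(p[80:300,220:460],None,fx=3,fy=2.7))
```

```text
{'joint_pos': array([  -7.6,   10.8,  100. ,   -6.3,   69. , -152.2]), 'tool_pos': array([563.4, -61.3,  63.6]), 'tcp_rot': array([-177.2,   -5.1, -123.3]), 'ft_force': array([-0.8, -0.5, -0.2]), 'qd': array([ 5.8, -0.1,  0.6,  5. ,  0.4,  0. ])} 10.003177301079477
```

View pics/s4.png

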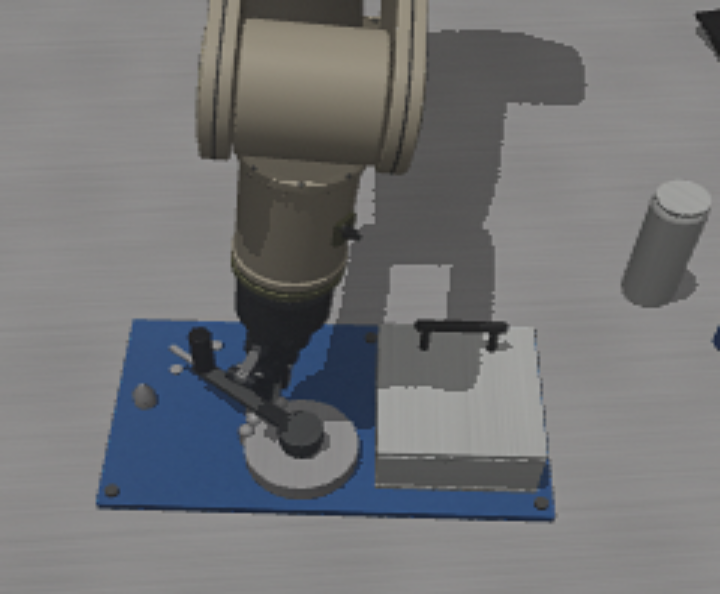

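Call:
jog_arm(
  rows=[
    [[0,0,-15],[0,0,0]],
    [[0,0,-40],[0,0,0.05]],
    [[0,0,-80],[0,0,0.15]],
    [[0,0,-120],[0,0,0.25]],
    [[0,0,-120],[0,0,0.4]],
    [[0,0,-120],[0,0,0.4]],
  ],
)

```text
time: 10.6
tool_pos: [565.5, -51.2, 186.9]
tcp_rot: [-175.2, -3.4, -146.6]
ft_force: [-0.5, 0.6, -0.4]
finger_gap: 10.4
grip_force: 0.0
```

```bash
cat > go.py <<'E'
from bench import r
import sys,numpy as np
from scipy.spatial.transform import Rotation as Ro
np.set_printoptions(precision=3,suppress=True)
x,y,z,yaw=map(float,sys.argv[1:5]);s=r.sense()
A=Ro.from_euler("xyz",s["tcp_rot"],degrees=True);B=Ro.from_euler("xyz",[180,0,yaw],degrees=True)
print(s["time"],s["tool_pos"],s["tcp_rot"],s["joint_pos"],s["finger_gap"])
print("shift",A.inv().apply(np.array([x,y,z])-s["tool_pos"]),"turn",(A.inv()*B).as_rotvec())
E
python3 go.py 545 -80 200 160; python3 go.py 545 -80 200 -70
```

```text
10.6 [565.511 -51.215 186.894] [-175.214   -3.382 -146.605] [  -6.598    3.839   94.008   -5.899   81.702 -129.305] 10.4080717811998
shift [ 33.684 -13.628 -10.036] turn [-0.105 -0.016  0.934]
10.6 [565.511 -51.215 186.894] [-175.214   -3.382 -146.605] [  -6.598    3.839   94.008   -5.899   81.702 -129.305] 10.4080717811998
shift [ 33.684 -13.628 -10.036] turn [-0.031 -0.106 -1.333]
```

Call:
jog_arm(
  rows=[
    [[5,-2,-2],[-0.015,-0.002,0.133]],
    [[10,-4,-4],[-0.03,-0.004,0.266]],
    [[15,-6,-6],[-0.045,-0.006,0.4]],
    [[20,-8,-8],[-0.06,-0.009,0.534]],
    [[25,-11,-10],[-0.075,-0.011,0.667]],
    [[30,-13,-10],[-0.09,-0.013,0.8]],
    [[34,-14,-10],[-0.105,-0.016,0.934]],
    [[34,-14,-10],[-0.105,-0.016,0.934]],
  ],
  grip=55,
)

```text
time: 11.4
tool_pos: [542.8, -80.9, 196.1]
tcp_rot: [-179.9, -0.4, 160.2]
ft_force: [0.5, -0.6, 0.3]
finger_gap: 55.0
grip_force: 0.0
```

```bash
python3 go.py 530 -100 220 45.4
python3 - <<'E'
from bench import r
from h import *
p,d=r.snapshot("scene");c=r.camera_params("scene");cv2.imwrite("pics/s5.png",p)
x0,y0=262,180
m=(p.max(2)<60).astype(np.uint8);m[:y0]=0;m[250:]=0;m[:,:x0]=0;m[:,330:]=0
k,l,st,ce=cv2.connectedComponentsWithStats(m)
for i in range(1,k):
    if st[i,4]>8:print(st[i],ce[i].round(1),pt(c,d,ce[i]).round(1))
cv2.imwrite("pics/s5c.png",cv2.resize(p[170:290,230:420],None,fx=4,fy=4,interpolation=2))
E
```

```text
11.4 [542.752 -80.892 196.068] [-179.942   -0.374  160.176] [-13.818   1.003  95.753  -0.019  83.621 -83.993] 55.03468714540669
shift [  5.672 -22.324 -23.873] turn [-0.007 -0.003  2.003]
[286 180   4   5  14] [287.  181.6] [ 540.6 -109.5  210.3]
[309 180   8   9  45] [313.1 183.2] [561.9 -48.8 224.7]
[283 201  30  37 162] [290.2 214.7] [ 533.9 -113.4   67.8]
[313 240  15  10  64] [320.4 245.6] [627.8 -38.5  56.4]
```

View pics/s5c.png

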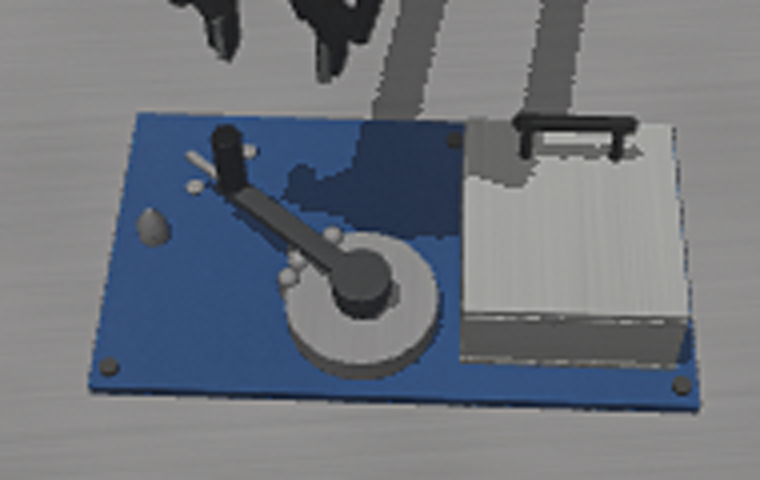

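The lid is shut. The knob is at crop (226,133) and the pointer tip at (190,155), close to the middle plug at (195,186), so the lever is probably in the 0.90 notch.

Run:
```python
from bench import r
from h import *
c=r.camera_params("scene");y=np.radians(-6.2)
h=plane(c,(230+362/4,170+272/4),62)[:2];print("hub",h)
for n,u,v,z in(("knob",227,134,111),("ptr",190,154,52),("knobold",4*(312.8-230),4*(191.8-170),111)):
    w=plane(c,(230+u/4,170+v/4),z)[:2];print(n,w)
    for hh in(h,np.array([605.5,-38])):
        d=w-hh;print(np.hypot(*d),np.arctan2(-d[1],-d[0])-y)
```

```text
hub [608.58938981 -36.92958308]
knob [ 529.00958096 -118.65774304]
114.07207418176016 0.9069261094617532
111.15959570545374 0.9201208028141173
ptr [ 499.25466939 -149.0831316 ]
156.6285399773661 0.9063346502637694
153.7124991722084 0.9158652207332898
knobold [494.93119701 -49.93118882]
114.3994167079887 0.22210748909757427
111.21067152814952 0.21570186186446033
```

Call:
jog_arm(
  rows=[
    [[0,0,-20],[0,0,0.14]],
    [[0,0,-20],[0,0,0.28]],
    [[0,0,-20],[0,0,0.42]],
    [[0,0,-20],[0,0,0.56]],
    [[0,0,-20],[0,0,0.7]],
    [[0,0,-20],[0,0,0.84]],
    [[0,0,-20],[0,0,0.98]],
    [[0,0,-20],[0,0,1.12]],
    [[0,0,-20],[0,0,1.26]],
    [[0,0,-20],[0,0,1.4]],
  ],
)

```text
time: 12.45
tool_pos: [543.7, -79.8, 216.3]
tcp_rot: [-179.7, 0.0, 80.0]
ft_force: [0.3, -0.2, -0.1]
finger_gap: 55.3
grip_force: 0.0
```

```bash
python3 go.py 526.5 -119.3 200 45.4
```

```text
12.45 [543.666 -79.773 216.286] [-179.653    0.019   80.02 ] [-13.666   0.42   94.215  -0.042  85.71   -3.683] 55.25754448715517
shift [-41.898  -9.957  16.36 ] turn [-0.006  0.002  0.604]
```

Call:
jog_arm(
  rows=[
    [[-15,-3,10],[0,0,0.14]],
    [[-30,-7,16],[0,0,0.28]],
    [[-42,-10,16],[-0.003,0.001,0.42]],
    [[-42,-10,16],[-0.006,0.002,0.53]],
    [[-42,-10,16],[-0.006,0.002,0.604]],
    [[-42,-10,16],[-0.006,0.002,0.604]],
  ],
)

```text
time: 13.05
tool_pos: [526.4, -119.5, 200.4]
tcp_rot: [180.0, -0.0, 45.6]
ft_force: [0.5, 0.2, 0.0]
finger_gap: 55.2
grip_force: 0.0
```

```bash
python3 go.py 526.5 -119.3 74 45.4
python3 - <<'E'
from bench import r
from h import *
p,d=r.snapshot("wrist");cv2.imwrite("pics/w6.png",p)
E
```

```text
13.05 [ 526.407 -119.522  200.42 ] [179.979  -0.007  45.586] [-18.233  -0.942  97.24   -0.003  83.681  26.182] 55.205142599423255
shift [  0.208  -0.134 126.42 ] turn [ 0.    -0.     0.003]
```

View pics/w6.png

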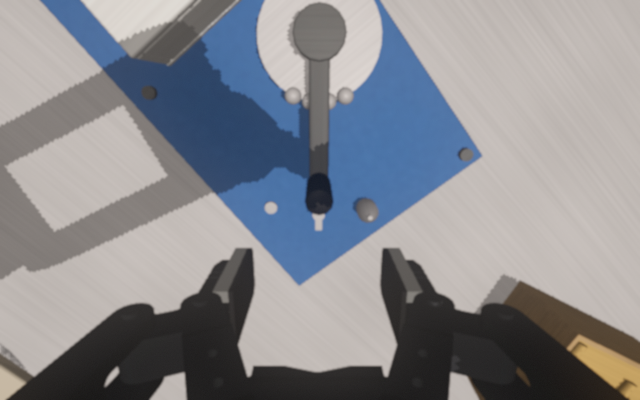

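Call:
jog_arm(
  rows=[
    [[0,0,40],[0,0,0]],
    [[0,0,80],[0,0,0]],
    [[0,0,110],[0,0,0]],
    [[0,0,125],[0,0,0]],
    [[0,0,125],[0,0,0]],
    [[0,0,125],[0,0,0]],
  ],
)

```text
time: 13.7
tool_pos: [527.6, -119.9, 77.0]
tcp_rot: [179.9, -0.1, 45.4]
ft_force: [0.0, 0.3, 0.6]
finger_gap: 55.0
grip_force: 0.0
```

Call:
jog_arm(
  rows=[
    [[0,0,0],[0,0,0]],
    [[0,0,0],[0,0,0]],
    [[0,0,0],[0,0,0]],
    [[0,0,0],[0,0,0]],
    [[0,0,0],[0,0,0]],
    [[0,0,0],[0,0,0]],
    [[0,0,0],[0,0,0]],
  ],
  grip=14,
  force=25,
)

```text
time: 14.4
tool_pos: [528.0, -120.1, 77.6]
tcp_rot: [179.8, -0.1, 45.4]
ft_force: [-1.2, -0.4, 5.5]
finger_gap: 19.4
grip_force: 24.2
```

Now gripped; j6 has margin. Move Δ = 0.30.

Call:
jog_arm(
  rows=[
    [[0.1,4.6,0],[0,0,-0.04]],
    [[0.4,9.2,0],[0,0,-0.08]],
    [[0.8,13.8,0],[0,0,-0.12]],
    [[1.5,18.3,0],[0,0,-0.16]],
    [[2.3,22.8,0],[0,0,-0.2]],
    [[3.3,27.3,0],[0,0,-0.24]],
    [[4.5,31.7,0],[0,0,-0.28]],
    [[5.1,34,0],[0,0,-0.3]],
    [[5.1,34,0],[0,0,-0.3]],
    [[5.1,34,0],[0,0,-0.3]],
  ],
)

```text
time: 15.4
tool_pos: [555.7, -140.1, 77.7]
tcp_rot: [179.8, -0.1, 62.5]
ft_force: [-0.7, 1.9, 7.3]
finger_gap: 19.1
grip_force: 24.8
```

Call:
jog_arm(
  rows=[
    [[0,0,0],[0,0,0]],
    [[0,0,0],[0,0,0]],
    [[0,0,0],[0,0,0]],
    [[0,0,0],[0,0,0]],
    [[0,0,0],[0,0,0]],
    [[0,0,-20],[0,0,0]],
    [[0,0,-60],[0,0,0]],
    [[0,0,-100],[0,0,0]],
    [[0,0,-130],[0,0,0]],
    [[0,0,-130],[0,0,0]],
  ],
  grip=50,
)

```text
time: 16.4
tool_pos: [557.4, -141.0, 212.1]
tcp_rot: [179.4, -0.1, 62.5]
ft_force: [0.5, -1.0, 2.0]
finger_gap: 49.9
grip_force: 0.0
```

Run:
```python
from bench import r
from h import *
p,d=r.snapshot("wrist");q,d=r.snapshot("scene");c=r.camera_params("scene")
for uv in((379,250),(365,222),(395,222),(400,230),(365,240)):print(pt(c,d,uv).round(1))
cv2.imwrite("pics/f.png",np.hstack([cv2.resize(p,(400,250)),cv2.resize(q[170:290,230:422],(400,250))]))
```

```text
[659.4 105.1  71.6]
[579.8  80.1  80.4]
[584.9 157.6  79.9]
[609.1 166.2  78.2]
[632.6  73.2  78.6]
```

View pics/f.png

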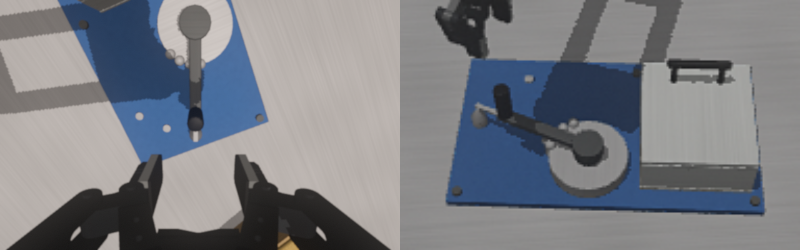

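The pointer tip stands over the pin, hiding it in the wrist view, and both plugs are uncovered. The lid is flat and shut, so I'm handing in.

```bash
python3 -c "
from bench import r
print(r.hand_in())"
```

```text
the job is handed in; nothing more can be done
None
```

The lid is shut and the lever rests untouched in the notch marked by the pin (1.20). I handed the job in at about 16.5 s, and no verdict came back. On the way the gripper slipped off the knob once, when the last joint ran to within 0.1° of its range, so I regripped from the 0.90 notch.

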